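# Take up the end float of a bench whirler's spindle

## Robot

A 6-joint arm with a two-finger parallel gripper is mounted at the origin on the work surface. World frame = base frame: x ahead of the robot, y to its left, z up, the work surface at z = 0. Lengths are in m, angles in rad, forces in N, time in s.
With the tool pointing down it reaches from about 0.275 to 0.975 m from the base axis. Payload 8.4 kg.
Tool frame: the origin (TCP) lies midway between the tips of the shut fingers; the grasp point (between the pads) lies 19 mm behind it; z points along the fingers, y is the line along which they close (so a half turn about z gives the same grasp; the last joint's range is limited). The gripper opens to 92 mm and grips with 3 to 60 N. Pads are 20 mm wide; open, the fingers measure 128 mm over their backs; the gripper's body (75 mm by 189 mm) begins 69 mm behind the grasp point.
Start: joints at [-1.128, 0.353, 1.633, -0, 1.155, -0.002], TCP at [0.269, -0.564, 0.215] pointing down, gripper open.
Joint ranges: [-2.63, 2.63], [-0.92, 2.1], [0.06, 2.66], [-1.3, 4.44], [0, 2.69], [-3.02, 3.02]. Speed limits (rad/s): [2.22, 2.22, 2.79, 3.14, 3.14, 3.14].

## Interface

Orientations are given as a 3x3 rotation matrix whose columns are the frame's x, y, z axes.
In Python, from plant import r gives the robot as it stands.
- The arm moves only by the tool move_arm, never from a script. Its argument "series" is a list that holds one entry, the list of rows, each a list of 6 numbers: the shift along the tool's x, y, z in units of 60 mm (1.0 is 60 mm), then the turn, a rotation vector about the tool's x, y, z in units of 6 degrees (1.0 is 6 degrees). In form: [[[dx, dy, dz, wx, wy, wz], ...]]. A call has exactly 5 rows; each row is the pose to reach, as a shift and turn from the pose commanded when the call began, along the tool's axes at that moment; what a row does not reach only later rows make up. A row lasts 1/8 s, in which the tool goes at most 62.5 mm and 10.7 degrees, less where a joint would pass 70% of its speed; a pose out of reach is approached as far as the arm can. A call with a gripper value outside its range is refused whole. "hand" is the opening in per cent of the stroke, from 0 (shut) to 100 (fully open), set as the call begins (left out, the last holds). The fingers move at their own pace and stop on an object; the grip force is fixed at half the most. Time passes only in rows, so rows that repeat a pose let the fingers close, or fill a call up. It gives the time, the measured TCP pose, the force, the opening and the grip force at its end, in the units of the state.
- r.state(): the state, without advancing time (a new reading comes with each control period).
- r.camera(name): name is "scene" or "top" or "wrist"; returns a dict with "color" (420x560x3 uint8, red, green, blue), "z_map" (420x560 float32, m along the optical axis (not along the pixel's ray), 0 where there is no reading), "intrinsics" (3x3 intrinsics, pixels), "camera_from_world" (4x4, takes a point from world to camera coordinates); the wrist camera has in their place "hand_eye" (4x4, takes a point from camera to tool coordinates, whose origin is the TCP and whose axes are the flange's). Camera axes: x right, y down, z forward; pixel columns grow to the right and rows downward; lengths in m; the calibration is good to about 2 mm. The wrist camera is an equidistant fisheye: a pixel r from the principal point sees the ray r / f radians off the axis. A picture is of the moment at which its call begins: read the wrist's pose just before it.
- r.hand_in(): hands the job in; it is judged then, once.
Trained networks look in a picture, given as the dict that the camera call returned (one of the last four; its "shot" number tells which), for a name from the list of things; names that differ only in an ending like _2 or _b are one class to them, and where a whole thing is asked for, a point or a joint stands for the part that bears it (a point fixed in the world has none). Each returns a list of dicts, best first, with "conf" (0 to 1); they miss things now and then, are a little off and sometimes report something else, mostly with a low value. They report only what shows in the picture. A call takes as long as a camera call. They do not tell look-alikes from the thing itself.
- r.outline_of(picture, query): "pixels" (420x560 bool, what is visible of it).
- r.mark_of(picture, query): "point" ([x, y, z] in m, in world coordinates, good to about 4 mm: a listed point, or the origin of a listed thing).
The state is a dict: "clock": time; "q": joint angles; "qvel": joint speeds; "joint_torque": joint torques, N m; "tool_pos": TCP position; "orientation": TCP orientation; "ft_force": force on the tool from outside, world axes, zero at the start; "moment": the same for the moment, N m; "gripper_width": opening from 0.0 (shut) to 1.0 (fully open); "finger_force": force on a finger pad.
Only numpy, scipy, OpenCV 4.12 (cv2) and the standard library are available. Lean on these libraries where they do the work, as an engineer would, in place of code of your own. Each camera call takes 0.05 s, during which the arm holds its last target. There are 200 camera calls.

## Task

The decorating turntable's wheel head is off and its upright spindle has too much end float: pull the spindle up against its stop and press it back down on its seat to feel how much. Turn the knurled bearing cap clockwise until only a slight free play of 1 to 2 mm is left, then pull up and press down once more to prove it, and let go with the spindle resting on its seat. Pull and press firmly but do not force or jam the bearing, and leave the other things on the table where they are.

Things in the scene. Friction and masses are not known exactly. Their poses are not given: they have to be found in the camera images.
- whirler: Bench whirler (decorator's turntable) without its wheel head, fixed: round grey cast foot 186 mm across, 26 mm high at the middle, narrowing to a pedestal 60 to 68 mm thick that ends 100 mm above the table; a threaded neck 45 mm thick goes on up into the cap. Origin on the spindle's axis at table height, z up.
- spindle: Upright steel spindle, 24 mm thick, about 0.55 kg (0.45 to 0.68), in the middle of the cap. Origin: centre of its top face, 170 mm above the table on its seat, 36 mm above the cap's top as found. Only slides up and down, friction 2 N; sinks to its seat by weight. Pulled up, a hidden shoulder meets the cap inside: the rise is the end float, 3.5 to 8.5 mm as found, known only by feel.
- cap: Dark knurled round steel bearing cap on the neck, 52 mm across, 26 mm high. Origin: centre of its top face, 134 mm above the table as found. Each turn clockwise seen from above sinks it 16 mm (2.55 mm per rad) and shrinks the float as much; 3.14 rad in all. Takes about 0.25 N m; stays where left. Over 25 N between it and the spindle's shoulder harms the bearing.
- seat: Lower bearing inside the pedestal, out of sight, on which the spindle's foot rests; its top is 30 mm above the table. Fixed to the whirler; a hard stop, harmed by over 40 N.
- wheel_head: Bystander: aluminium wheel head 204 mm across, 12 mm thick, lying with its 40 mm high hub up. Origin under its centre.
- plate: Bystander: clay plate 200 mm across, 22 mm high. Origin under its centre.
- spanner: Bystander: steel open-ended spanner, 170 mm long, lying in front of the whirler's foot. Origin under its middle.
- jar_a: Bystander: small colour jar 52 mm across, 62 mm high, behind the whirler. Origin under its centre.
- tin: Bystander: low grease tin 64 mm across, 45 mm high, behind the whirler. Origin under its centre.
- jar_b: Bystander: colour jar 58 mm across, 70 mm high. Origin under its centre.
- water_cup: Bystander: white cup 74 mm across, 85 mm high. Origin under its centre.
There are look-alikes about, which are no part of the job. Several things have the shape of the whirler; the one meant has the colours described above.

How it is judged:
By the outcome, as a careful person would: the job done as asked, in the order asked, and still so for the second after the job is handed in, with the robot touching nothing.
It also fails if it takes over 72 s, if anything falls off the work surface, if the arm or the gripper's body presses on something with over 40 N, if the wrist force passes 120 N, or if a joint passes its speed limit or range.

## Working session

There is one attempt and no reset: what is moved stays moved. The work goes in short steps, Python scripts to look and compute and a tool call to move; the robot and the scene stay as the last step left them, time stands still between calls to the robot, and variables do not carry over. Pictures are saved under pics/ and viewed, at most 10 in all, crops included, and the job is handed in when it is done.

Besides the shell and the picture viewer there is one more tool, called after ">>>" in YAML: its name, and indented under it one key for each argument. move_arm: Moves the arm, as the interface text tells. Its arguments: {"type":"object","properties":{"series":{"type":"array","items":{"type":"array","items":{"type":"array","items":{"type":"number"}}}},"hand":{"type":"number"}},"required":["series"]}

```bash
mkdir -p pics; ls
python3 - <<'E'
from plant import r
import cv2,numpy as np
s=r.state();print(s)
for n in ["scene","top"]:
    p=r.camera(n);cv2.imwrite(f"pics/{n}.png",p["color"][:,:,::-1])
    for q in ["whirler","spindle","cap","jar_a","tin","spanner","wheel_head","plate","water_cup"]:
        print(n,q,[(np.round(d["point"],3).tolist(),round(d["conf"],2)) for d in r.mark_of(p,q)[:4]])
E
```

```text
pics
{'clock': 0.0, 'q': array([-1.12838081e+00,  3.53648947e-01,  1.63414031e+00, -1.87276385e-05,
        1.15520996e+00, -2.42728278e-03]), 'qvel': array([-0.00082308, -0.00033252, -0.00083972,  0.00037729, -0.00221932,
       -0.00131067]), 'joint_torque': array([ 6.34544613e-04, -5.93842077e+01, -3.34221232e+01,  6.96558086e-02,
        2.34684139e-02, -1.58938033e-04]), 'tool_pos': array([ 0.26870955, -0.5637259 ,  0.21386056]), 'orientation': array([[ 9.02675061e-01,  4.30322382e-01, -6.17665827e-04],
       [ 4.30322825e-01, -9.02674176e-01,  1.26380197e-03],
       [-1.37087175e-05, -1.40659822e-03, -9.99999011e-01]]), 'ft_force': array([-0.08427332, -0.50096687,  0.27979342]), 'moment': array([0.00782936, 0.00895879, 0.00647829]), 'finger_force': 0.0, 'gripper_width': 1.0013466943936022}
scene whirler [([0.19, -0.316, -0.001], 0.84), ([0.519, 0.006, 0.0], 0.62), ([0.187, 0.315, -0.002], 0.62)]
scene spindle [([0.521, 0.011, 0.176], 0.65), ([0.189, -0.313, 0.167], 0.64), ([0.187, 0.314, 0.171], 0.49), ([0.385, 0.358, -0.003], 0.31)]
scene cap [([0.522, 0.007, 0.134], 0.77), 
[... 371 characters left out ...]
[([0.359, -0.335, 0.003], 0.92), ([0.581, -0.379, -0.004], 0.68)]
top whirler [([0.19, -0.314, -0.0], 0.95), ([0.525, 0.008, -0.0], 0.93), ([0.183, 0.313, 0.001], 0.93)]
top spindle [([0.519, 0.008, 0.17], 0.68), ([0.184, 0.308, 0.171], 0.51), ([0.191, -0.316, 0.168], 0.46)]
top cap [([0.519, 0.008, 0.136], 0.77), ([0.183, 0.309, 0.131], 0.68), ([0.189, -0.311, 0.133], 0.63)]
top jar_a [([0.655, 0.104, -0.0], 0.81), ([0.388, 0.358, 0.002], 0.69)]
top tin [([0.67, -0.02, 0.002], 0.77)]
top spanner [([0.388, -0.025, 0.001], 0.76), ([0.654, 0.104, -0.002], 0.4)]
top wheel_head [([0.555, 0.375, 0.0], 0.85)]
top plate [([0.58, -0.376, 0.003], 0.84), ([0.654, 0.106, -0.001], 0.7)]
top water_cup []
```

View pics/scene.png

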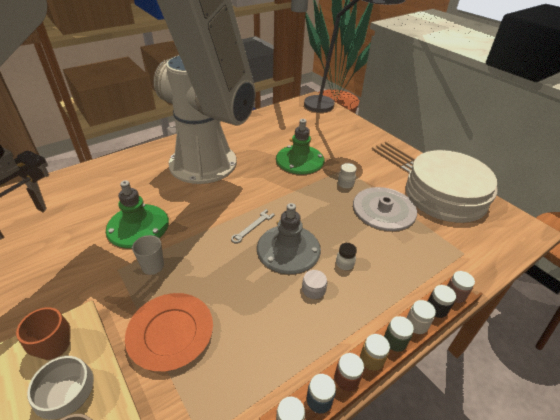

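View pics/top.png

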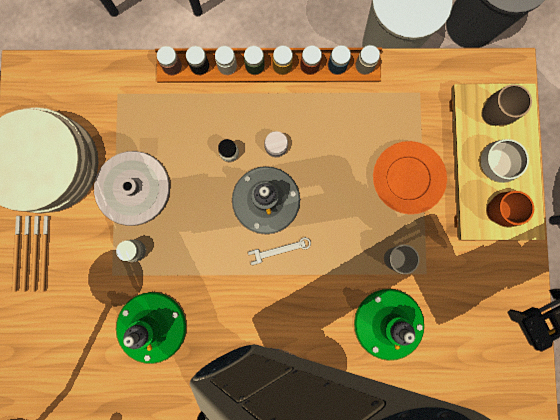

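The grey whirler is the one meant: in the scene picture its cap is at about (290,220), and in the top picture at (265,195). The two green ones are look-alikes. Its axis is near (0.520, 0.008), so I'm moving there while winding the wrist back.

>>> move_arm:
  series:
    - [[0.6, -0.5, -0.15, 0, 0, -1.6], [1.2, -1.0, -0.3, 0, 0, -3.2], [1.8, -1.5, -0.45, 0, 0, -4.8], [2.4, -2.0, -0.6, 0, 0, -6.4], [3.0, -2.5, -0.7, 0, 0, -8.0]]
  hand: 100

```text
clock: 1.62
tool_pos: [0.3674, -0.3501, 0.2572]
orientation: [[0.279, 0.96, 0.001], [0.96, -0.279, -0.001], [-0.0, 0.001, -1.0]]
ft_force: [1.1, -0.9, 0.7]
gripper_width: 1.0
finger_force: 0.0
```

```bash
cat > h.py <<'E'
from plant import r
import numpy as np
from scipy.spatial.transform import Rotation as R
def go(p,yaw=None):
    "units to take TCP to p, with tool y at angle yaw, pointing down"
    s=r.state();O=s["orientation"]
    print("t",round(s["clock"],2),"pos",np.round(s["tool_pos"],4),"q6",round(s["q"][5],3),"q1",round(s["q"][0],3),"F",np.round(s["ft_force"],2),"w",round(s["gripper_width"],4),s["finger_force"])
    d=O.T@(np.array(p)-s["tool_pos"])/0.06
    if yaw is None: yaw=np.arctan2(O[1,1],O[0,1])
    y=np.array([np.cos(yaw),np.sin(yaw),0]);z=np.array([0,0,-1.])
    T=np.c_[np.cross(y,z),y,z]
    print("d",np.round(d,3),"w",np.round(np.degrees(R.from_matrix(O.T@T).as_rotvec())/6,3))
E
python3 -c "
from h import *
go([.520,.008,.25],1.4)"
```

```text
t 1.62 pos [ 0.3674 -0.3501  0.2572] q6 -0.481 q1 -0.764 F [ 1.11 -0.87  0.68] w 0.9998 0.0
d [6.441 0.775 0.118] w [ 3.0000e-03  9.0000e-03 -1.6071e+01]
```

>>> move_arm:
  series:
    - [[0.9, 0.1, 0, 0, 0, -1.6], [1.8, 0.2, 0, 0, 0, -3.2], [2.7, 0.3, 0, 0, 0, -4.8], [3.6, 0.4, 0, 0, 0, -6.4], [4.5, 0.55, 0, 0, 0, -8.0]]

```text
clock: 2.25
tool_pos: [0.4757, -0.1002, 0.2569]
orientation: [[-0.527, 0.85, 0.001], [0.85, 0.527, -0.0], [-0.001, 0.001, -1.0]]
ft_force: [0.4, 0.1, -1.2]
gripper_width: 1.0
finger_force: 0.0
```

```bash
python3 -c "
from h import *
go([.520,.008,.25],1.4)"
```

```text
t 2.25 pos [ 0.4757 -0.1002  0.2569] q6 -0.766 q1 -0.211 F [ 0.43  0.07 -1.15] w 1.0005 0.0
d [1.144 1.577 0.115] w [ 2.000e-03  8.000e-03 -8.069e+00]
```

>>> move_arm:
  series:
    - [[0.3, 0.4, 0, 0, 0, -1.6], [0.6, 0.8, 0, 0, 0, -3.2], [0.9, 1.2, 0, 0, 0, -4.8], [1.14, 1.57, 0, 0, 0, -6.4], [1.14, 1.57, 0, 0, 0, -8.0]]

```text
clock: 2.88
tool_pos: [0.5205, 0.0072, 0.2566]
orientation: [[-0.985, 0.175, 0.0], [0.175, 0.985, 0.0], [-0.0, 0.0, -1.0]]
ft_force: [-0.2, -0.3, -0.8]
gripper_width: 1.002
finger_force: 0.0
```

Run:
```python
from h import *
import cv2
go([.520,.008,.21],1.4)
s=r.state();p=r.camera("wrist");cv2.imwrite("pics/w1.png",p["color"][:,:,::-1])
for q in ["spindle","cap"]: print(q,[(np.round(d["point"],4).tolist(),round(d["conf"],2)) for d in r.mark_of(p,q)[:3]])
t=r.camera("top")
# refine axis from wrist depth: spindle top face points
for n,p in [("top",t),("scene",r.camera("scene"))]:
    K=p["intrinsics"];Z=p["z_map"];v,u=np.nonzero(Z>0);z=Z[v,u]
    X=np.c_[(u-K[0,2])*z/K[0,0],(v-K[1,2])*z/K[1,1],z,np.ones_like(z)]
    W=(np.linalg.inv(p["camera_from_world"])@X.T).T[:,:3]
    for lo,hi in [(.164,.176),(.128,.140)]:
        m=(abs(W[:,2]-(lo+hi)/2)<.006)&(np.hypot(W[:,0]-.52,W[:,1]-.008)<.035)
        print(n,lo,m.sum(),W[m].min(0) if m.any() else "",W[m].max(0) if m.any() else "")
```

```text
t 2.88 pos [0.5205 0.0072 0.2566] q6 -1.384 q1 0.011 F [-0.2  -0.27 -0.8 ] w 1.002 0.0
d [0.011 0.011 0.777] w [ 0.004  0.003 -0.051]
spindle [([0.5215, 0.0101, 0.1688], 0.63)]
cap [([0.5202, 0.0075, 0.1377], 0.57), ([0.6542, 0.1091, -0.0011], 0.38)]
top 0.164 42 [ 0.50924572 -0.00161962  0.1642115 ] [0.52126239 0.01917096 0.17260006]
top 0.128 168 [ 0.49532465 -0.01520136  0.12855338] [0.52863728 0.03258069 0.13949505]
scene 0.164 58 [ 0.51057431 -0.00408957  0.16412607] [0.5339805  0.0191666  0.17335873]
scene 0.128 168 [ 0.4987998  -0.01774942  0.12806725] [0.54626378 0.0320571  0.13965818]
```

View pics/w1.png

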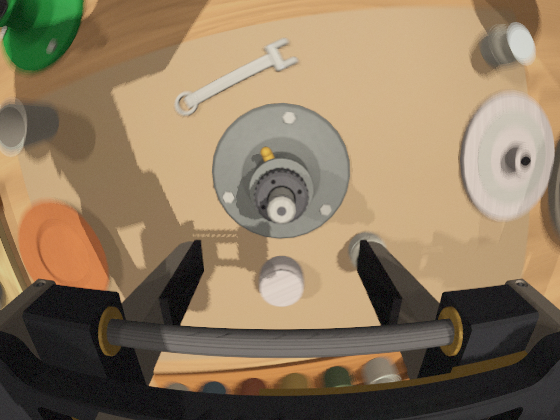

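>>> move_arm:
  series:
    - [[-0.015, 0.01, 0.5, 0, 0, 0], [-0.015, 0.01, 1.0, 0, 0, 0], [-0.015, 0.01, 1.4, 0, 0, 0], [-0.015, 0.01, 1.7, 0, 0, 0], [-0.015, 0.01, 1.88, 0, 0, 0]]

```text
clock: 3.75
tool_pos: [0.5205, 0.0057, 0.143]
orientation: [[-0.983, 0.185, -0.001], [0.185, 0.983, -0.0], [0.001, -0.0, -1.0]]
ft_force: [1.4, 0.1, -0.0]
gripper_width: 1.004
finger_force: 0.0
```

>>> move_arm:
  series:
    - [[0, 0, 0, 0, 0, 0], [0, 0, 0, 0, 0, 0], [0, 0, 0, 0, 0, 0], [0, 0, 0, 0, 0, 0], [0, 0, 0, 0, 0, 0]]
  hand: 45

```text
clock: 4.38
tool_pos: [0.521, 0.0061, 0.144]
orientation: [[-0.983, 0.183, 0.0], [0.183, 0.983, 0.0], [-0.0, 0.0, -1.0]]
ft_force: [-0.4, 0.1, -0.7]
gripper_width: 0.479
finger_force: 0.0
```

Run:
```python
from h import *
import cv2
go([.5215,.0077,.143],1.4)
s=r.state();p=r.camera("wrist");cv2.imwrite("pics/w2.png",p["color"][:,:,::-1])
for q in ["spindle","cap"]: print(q,[(np.round(d["point"],4).tolist(),round(d["conf"],2)) for d in r.mark_of(p,q)[:3]])
```

```text
t 4.38 pos [0.521  0.0061 0.144 ] q6 -1.378 q1 0.009 F [-0.38  0.12 -0.73] w 0.4785 0.0
d [-0.004  0.027  0.017] w [ 0.001  0.004 -0.122]
spindle [([0.5226, 0.009, 0.172], 0.61)]
cap [([0.5207, 0.011, 0.1705], 0.59)]
```

View pics/w2.png

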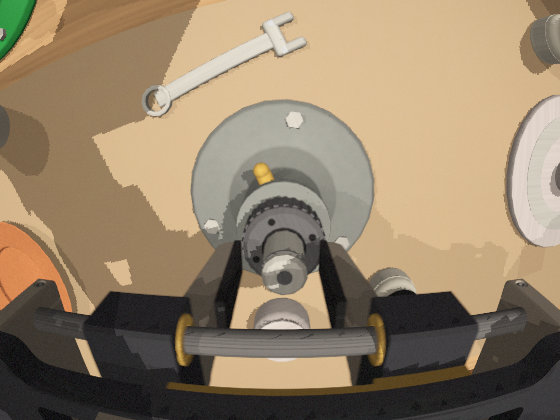

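>>> move_arm:
  series:
    - [[-0.01, 0.02, 0, 0, 0, 0], [-0.01, 0.02, 0, 0, 0, 0], [-0.01, 0.02, 0, 0, 0, 0], [-0.01, 0.02, 0, 0, 0, 0], [-0.01, 0.02, 0, 0, 0, 0]]
  hand: 0

```text
clock: 5.15
tool_pos: [0.5219, 0.008, 0.1438]
orientation: [[-0.983, 0.183, 0.0], [0.183, 0.983, 0.001], [-0.0, 0.001, -1.0]]
ft_force: [2.1, 4.4, -0.8]
gripper_width: 0.255
finger_force: 30.0
```

```bash
python3 -c "
from h import *
go([.5215,.0077,.143],1.4)"
```

```text
t 5.15 pos [0.5219 0.008  0.1438] q6 -1.376 q1 0.012 F [ 2.15  4.41 -0.79] w 0.2548 30.000453293323517
d [ 0.006 -0.006  0.013] w [ 0.013  0.002 -0.125]
```

>>> move_arm:
  series:
    - [[-0.005, 0.012, -0.01, 0, 0, 0], [-0.005, 0.012, -0.02, 0, 0, 0], [-0.005, 0.012, -0.03, 0, 0, 0], [-0.005, 0.012, -0.04, 0, 0, 0], [-0.005, 0.012, -0.05, 0, 0, 0]]

```text
clock: 5.78
tool_pos: [0.5219, 0.008, 0.1467]
orientation: [[-0.983, 0.183, -0.0], [0.183, 0.983, 0.0], [0.0, 0.0, -1.0]]
ft_force: [0.9, 5.1, -7.5]
gripper_width: 0.252
finger_force: 30.0
```

>>> move_arm:
  series:
    - [[0, 0, -0.005, 0, 0, 0], [0, 0, -0.01, 0, 0, 0], [0, 0, -0.015, 0, 0, 0], [0, 0, -0.02, 0, 0, 0], [0, 0, -0.02, 0, 0, 0]]

```text
clock: 6.4
tool_pos: [0.5219, 0.008, 0.148]
orientation: [[-0.983, 0.183, -0.0], [0.183, 0.983, 0.0], [0.0, 0.0, -1.0]]
ft_force: [1.3, 5.9, -7.6]
gripper_width: 0.256
finger_force: 30.0
```

>>> move_arm:
  series:
    - [[0, 0, -0.005, 0, 0, 0], [0, 0, -0.01, 0, 0, 0], [0, 0, -0.015, 0, 0, 0], [0, 0, -0.02, 0, 0, 0], [0, 0, -0.02, 0, 0, 0]]

```text
clock: 7.02
tool_pos: [0.5219, 0.008, 0.1492]
orientation: [[-0.983, 0.183, -0.0], [0.183, 0.983, 0.0], [0.0, 0.0, -1.0]]
ft_force: [1.1, 5.2, -6.8]
gripper_width: 0.256
finger_force: 30.0
```

>>> move_arm:
  series:
    - [[0, 0.01, -0.005, 0, 0, 0], [0, 0.01, -0.01, 0, 0, 0], [0, 0.01, -0.01, 0, 0, 0], [0, 0.01, -0.015, 0, 0, 0], [0, 0.01, -0.015, 0, 0, 0]]

```text
clock: 7.65
tool_pos: [0.5219, 0.0081, 0.15]
orientation: [[-0.983, 0.182, -0.001], [0.182, 0.983, -0.001], [0.0, -0.001, -1.0]]
ft_force: [-1.3, -1.6, -8.3]
gripper_width: 0.253
finger_force: 30.0
```

>>> move_arm:
  series:
    - [[0, 0, -0.005, 0, 0, 0], [0, 0, -0.01, 0, 0, 0], [0, 0, -0.015, 0, 0, 0], [0, 0, -0.015, 0, 0, 0], [0, 0, -0.015, 0, 0, 0]]

```text
clock: 8.28
tool_pos: [0.5219, 0.0081, 0.1503]
orientation: [[-0.983, 0.182, -0.001], [0.182, 0.983, -0.001], [0.001, -0.001, -1.0]]
ft_force: [1.1, -5.4, -17.7]
gripper_width: 0.254
finger_force: 30.0
```

>>> move_arm:
  series:
    - [[0, 0, -0.005, 0, 0, 0], [0, 0, -0.01, 0, 0, 0], [0, 0, -0.01, 0, 0, 0], [0, 0, -0.01, 0, 0, 0], [0, 0, -0.01, 0, 0, 0]]

```text
clock: 8.9
tool_pos: [0.5219, 0.0081, 0.1505]
orientation: [[-0.983, 0.182, -0.001], [0.182, 0.983, -0.001], [0.001, -0.001, -1.0]]
ft_force: [4.5, -5.1, -24.0]
gripper_width: 0.255
finger_force: 30.0
```

>>> move_arm:
  series:
    - [[0, 0, 0.03, 0, 0, 0], [0, 0, 0.06, 0, 0, 0], [0, 0, 0.085, 0, 0, 0], [0, 0, 0.105, 0, 0, 0], [0, 0, 0.115, 0, 0, 0]]

```text
clock: 9.52
tool_pos: [0.5219, 0.0081, 0.1452]
orientation: [[-0.983, 0.182, -0.0], [0.182, 0.983, -0.001], [0.0, -0.001, -1.0]]
ft_force: [-2.2, -5.7, -4.3]
gripper_width: 0.253
finger_force: 30.0
```

>>> move_arm:
  series:
    - [[0, 0, 0.005, 0, 0, 0], [0, 0, 0.01, 0, 0, 0], [0, 0, 0.015, 0, 0, 0], [0, 0, 0.02, 0, 0, 0], [0, 0, 0.02, 0, 0, 0]]

```text
clock: 10.15
tool_pos: [0.5219, 0.0081, 0.144]
orientation: [[-0.983, 0.182, -0.0], [0.182, 0.983, -0.001], [0.0, -0.001, -1.0]]
ft_force: [-3.3, -4.9, -4.6]
gripper_width: 0.254
finger_force: 30.0
```

>>> move_arm:
  series:
    - [[0, 0, 0.005, 0, 0, 0], [0, 0, 0.01, 0, 0, 0], [0, 0, 0.015, 0, 0, 0], [0, 0, 0.02, 0, 0, 0], [0, 0, 0.02, 0, 0, 0]]

```text
clock: 10.78
tool_pos: [0.522, 0.0081, 0.1437]
orientation: [[-0.983, 0.182, -0.0], [0.182, 0.983, -0.001], [0.0, -0.001, -1.0]]
ft_force: [-7.0, -4.2, 4.4]
gripper_width: 0.254
finger_force: 30.0
```

>>> move_arm:
  series:
    - [[0, 0, 0.005, 0, 0, 0], [0, 0, 0.01, 0, 0, 0], [0, 0, 0.01, 0, 0, 0], [0, 0, 0.01, 0, 0, 0], [0, 0, 0.01, 0, 0, 0]]

```text
clock: 11.4
tool_pos: [0.522, 0.0081, 0.1437]
orientation: [[-0.983, 0.182, -0.0], [0.182, 0.983, -0.001], [-0.0, -0.001, -1.0]]
ft_force: [-8.6, -4.9, 10.4]
gripper_width: 0.252
finger_force: 30.0
```

>>> move_arm:
  series:
    - [[0, 0, 0.005, 0, 0, 0], [0, 0, 0.01, 0, 0, 0], [0, 0, 0.01, 0, 0, 0], [0, 0, 0.01, 0, 0, 0], [0, 0, 0.01, 0, 0, 0]]

```text
clock: 12.02
tool_pos: [0.522, 0.0081, 0.1436]
orientation: [[-0.983, 0.182, 0.0], [0.182, 0.983, -0.001], [-0.0, -0.001, -1.0]]
ft_force: [-10.6, -6.0, 17.5]
gripper_width: 0.254
finger_force: 30.0
```

```bash
python3 -c "
from h import *
go([.522,.0081,.143],1.4)"
```

```text
t 12.03 pos [0.522  0.0081 0.1436] q6 -1.374 q1 0.013 F [-10.62  -5.99  17.47] w 0.2543 30.004903078079224
d [0.001 0.    0.01 ] w [-0.005  0.001 -0.12 ]
```

>>> move_arm:
  series:
    - [[0, 0, -0.01, 0, 0, 0], [0, 0, -0.02, 0, 0, 0], [0, 0, -0.03, 0, 0, 0], [0, 0, -0.03, 0, 0, 0], [0, 0, -0.03, 0, 0, 0]]

```text
clock: 12.65
tool_pos: [0.522, 0.0081, 0.1438]
orientation: [[-0.983, 0.182, -0.0], [0.182, 0.983, -0.001], [0.0, -0.001, -1.0]]
ft_force: [-3.9, -5.7, -1.0]
gripper_width: 0.254
finger_force: 30.0
```

>>> move_arm:
  series:
    - [[0, 0, 0, 0, 0, 0], [0, 0, 0, 0, 0, 0], [0, 0, 0, 0, 0, 0], [0, 0, 0, 0, 0, 0], [0, 0, 0, 0, 0, 0]]
  hand: 85

```text
clock: 13.28
tool_pos: [0.5223, 0.0085, 0.1429]
orientation: [[-0.983, 0.183, 0.0], [0.183, 0.983, 0.0], [-0.0, 0.0, -1.0]]
ft_force: [-0.0, -0.3, 0.6]
gripper_width: 0.775
finger_force: 0.0
```

```bash
python3 -c "
from h import *
go([.522,.0082,.108],1.4)"
```

```text
t 13.28 pos [0.5223 0.0085 0.1429] q6 -1.374 q1 0.013 F [-0.01 -0.29  0.63] w 0.7755 0.0
d [ 0.004 -0.005  0.582] w [ 0.001  0.001 -0.122]
```

>>> move_arm:
  series:
    - [[0.004, -0.006, 0.15, 0, 0, 0], [0.004, -0.006, 0.3, 0, 0, 0], [0.004, -0.006, 0.42, 0, 0, 0], [0.004, -0.006, 0.52, 0, 0, 0], [0.004, -0.006, 0.55, 0, 0, 0]]

```text
clock: 13.9
tool_pos: [0.5217, 0.0081, 0.1093]
orientation: [[-0.983, 0.182, -0.001], [0.182, 0.983, -0.0], [0.001, -0.0, -1.0]]
ft_force: [-0.6, 0.2, -0.8]
gripper_width: 0.852
finger_force: 0.0
```

>>> move_arm:
  series:
    - [[0, 0, 0, 0, 0, 0], [0, 0, 0, 0, 0, 0], [0, 0, 0, 0, 0, 0], [0, 0, 0, 0, 0, 0], [0, 0, 0, 0, 0, 0]]
  hand: 0

```text
clock: 14.52
tool_pos: [0.522, 0.008, 0.1101]
orientation: [[-0.983, 0.182, 0.0], [0.182, 0.983, -0.0], [-0.0, -0.0, -1.0]]
ft_force: [0.2, -1.2, 1.5]
gripper_width: 0.561
finger_force: 30.0
```

```bash
python3 -c "
from h import *
go([.522,.0081,.108],1.4);print(r.state()['moment'])"
```

```text
t 14.53 pos [0.522  0.008  0.1101] q6 -1.375 q1 0.013 F [ 0.16 -1.22  1.46] w 0.5613 30.000506043434143
d [0.001 0.001 0.035] w [-0.     0.003 -0.121]
[-0.11301607 -0.12480513 -0.0173536 ]
```

>>> move_arm:
  series:
    - [[0, 0, 0.004, 0, 0, 1], [0, 0, 0.009, 0, 0, 2], [0, 0, 0.013, 0, 0, 3], [0, 0, 0.018, 0, 0, 4], [0, 0, 0.022, 0, 0, 5]]

```text
clock: 15.15
tool_pos: [0.5217, 0.0074, 0.1087]
orientation: [[-0.759, 0.652, -0.0], [0.652, 0.759, -0.001], [-0.001, -0.001, -1.0]]
ft_force: [-1.6, -5.4, 2.7]
gripper_width: 0.558
finger_force: 30.0
```

```bash
python3 -c "
from h import *
go([.522,.0081,.108],1.398);print(r.state()['moment'])"
```

```text
t 15.15 pos [0.5217 0.0074 0.1087] q6 -0.848 q1 0.012 F [-1.59 -5.41  2.67] w 0.5582 29.99785155057907
d [0.004 0.012 0.012] w [-1.200e-02  3.000e-03 -5.127e+00]
[-0.79357815  0.10244619  0.26356107]
```

>>> move_arm:
  series:
    - [[0, 0, 0.004, 0, 0, 1], [0, 0, 0.009, 0, 0, 2], [0, 0, 0.013, 0, 0, 3], [0, 0, 0.018, 0, 0, 4], [0, 0, 0.022, 0, 0, 5]]

```text
clock: 15.78
tool_pos: [0.5212, 0.0071, 0.1074]
orientation: [[-0.331, 0.943, -0.001], [0.943, 0.331, -0.002], [-0.001, -0.002, -1.0]]
ft_force: [-3.5, -6.9, 4.1]
gripper_width: 0.559
finger_force: 30.0
```

>>> move_arm:
  series:
    - [[0, 0, 0.004, 0, 0, 1], [0, 0, 0.009, 0, 0, 2], [0, 0, 0.013, 0, 0, 3], [0, 0, 0.018, 0, 0, 4], [0, 0, 0.022, 0, 0, 5]]

```text
clock: 16.4
tool_pos: [0.5204, 0.007, 0.1059]
orientation: [[0.185, 0.983, -0.003], [0.983, -0.185, -0.002], [-0.002, -0.002, -1.0]]
ft_force: [-5.4, -7.5, 7.6]
gripper_width: 0.563
finger_force: 30.0
```

```bash
python3 -c "
from h import *
go([.522,.0081,.108],1.387-1.92);print(r.state()['moment'])"
```

```text
t 16.4 pos [0.5204 0.007  0.1059] q6 0.199 q1 0.012 F [-5.41 -7.5   7.58] w 0.5627 29.99864548444748
d [ 0.023  0.022 -0.035] w [-0.019  0.026  3.315]
[-1.21440833  0.9215074   0.32828812]
```

>>> move_arm:
  series:
    - [[0, 0, 0.002, 0, 0, 0.8], [0, 0, 0.005, 0, 0, 1.6], [0, 0, 0.008, 0, 0, 2.4], [0, 0, 0.01, 0, 0, 3.2], [0, 0, 0.01, 0, 0, 3.3]]

```text
clock: 17.02
tool_pos: [0.52, 0.0072, 0.1051]
orientation: [[0.505, 0.863, -0.004], [0.863, -0.505, -0.002], [-0.003, -0.002, -1.0]]
ft_force: [-5.6, -6.5, 5.6]
gripper_width: 0.562
finger_force: 30.0
```

```bash
python3 -c "
from h import *
go([.522,.0081,.108],1.388-1.92);print(r.state()['moment'])"
```

```text
t 17.02 pos [0.52   0.0072 0.1051] q6 0.543 q1 0.012 F [-5.64 -6.48  5.62] w 0.562 30.00137060880661
d [ 0.03   0.02  -0.048] w [-0.022  0.031  0.024]
[-1.03259877  1.06366857  0.2235207 ]
```

>>> move_arm:
  series:
    - [[0, 0, 0, 0, 0, 0], [0, 0, 0, 0, 0, 0], [0, 0, 0, 0, 0, 0], [0, 0, 0, 0, 0, 0], [0, 0, 0, 0, 0, 0]]
  hand: 85

```text
clock: 17.65
tool_pos: [0.522, 0.0081, 0.1053]
orientation: [[0.505, 0.863, 0.0], [0.863, -0.505, 0.0], [0.0, 0.0, -1.0]]
ft_force: [0.0, -1.1, 0.2]
gripper_width: 0.847
finger_force: 0.0
```

```bash
python3 -c "
from h import *
go([.522,.0081,.143])"
```

```text
t 17.65 pos [0.522  0.0081 0.1053] q6 0.542 q1 0.013 F [ 0.03 -1.12  0.18] w 0.8471 0.0
d [-0.     0.001 -0.628] w [ 0. -0.  0.]
```

>>> move_arm:
  series:
    - [[0, 0, -0.15, 0, 0, 0], [-0.005, -0.01, -0.3, 0, 0, 0], [-0.01, -0.017, -0.45, 0, 0, 0], [-0.01, -0.017, -0.58, 0, 0, 0], [-0.01, -0.017, -0.63, 0, 0, 0]]

```text
clock: 18.27
tool_pos: [0.5211, 0.0081, 0.1439]
orientation: [[0.505, 0.863, 0.001], [0.863, -0.505, 0.0], [0.001, 0.001, -1.0]]
ft_force: [-0.1, -0.2, 0.5]
gripper_width: 0.853
finger_force: 0.0
```

>>> move_arm:
  series:
    - [[0, 0, 0, 0, 0, 0], [0, 0, 0, 0, 0, 0], [0, 0, 0, 0, 0, 0], [0, 0, 0, 0, 0, 0], [0, 0, 0, 0, 0, 0]]
  hand: 0

```text
clock: 18.9
tool_pos: [0.5206, 0.0081, 0.143]
orientation: [[0.505, 0.863, -0.0], [0.863, -0.505, -0.0], [-0.0, -0.0, -1.0]]
ft_force: [0.3, 0.1, -0.5]
gripper_width: 0.33
finger_force: 0.0
```

>>> move_arm:
  series:
    - [[0, 0, 0, 0, 0, 0], [0, 0, 0, 0, 0, 0], [0, 0, 0, 0, 0, 0], [0, 0, 0, 0, 0, 0], [0, 0, 0, 0, 0, 0]]

```text
clock: 19.52
tool_pos: [0.5206, 0.0082, 0.1431]
orientation: [[0.505, 0.863, -0.0], [0.863, -0.505, 0.0], [-0.0, -0.0, -1.0]]
ft_force: [-0.8, -0.1, -0.3]
gripper_width: 0.255
finger_force: 30.0
```

```bash
python3 -c "
from h import *
go([.522,.0081,.143])"
```

```text
t 19.52 pos [0.5206 0.0082 0.1431] q6 0.542 q1 0.013 F [-0.77 -0.14 -0.26] w 0.2545 29.9998077750206
d [0.011 0.021 0.001] w [-0.002  0.     0.   ]
```

>>> move_arm:
  series:
    - [[0, 0, -0.005, 0, 0, 0], [0, 0, -0.01, 0, 0, 0], [0, 0, -0.015, 0, 0, 0], [0, 0, -0.015, 0, 0, 0], [0, 0, -0.015, 0, 0, 0]]

```text
clock: 20.15
tool_pos: [0.5206, 0.0081, 0.1439]
orientation: [[0.505, 0.863, -0.0], [0.863, -0.505, 0.0], [-0.0, -0.0, -1.0]]
ft_force: [1.6, 1.7, -8.5]
gripper_width: 0.251
finger_force: 30.0
```

>>> move_arm:
  series:
    - [[0, 0, -0.005, 0, 0, 0], [0, 0, -0.01, 0, 0, 0], [0, 0, -0.015, 0, 0, 0], [0, 0, -0.015, 0, 0, 0], [0, 0, -0.015, 0, 0, 0]]

```text
clock: 20.78
tool_pos: [0.5206, 0.0081, 0.1446]
orientation: [[0.505, 0.863, -0.0], [0.863, -0.505, 0.0], [-0.0, -0.0, -1.0]]
ft_force: [2.2, 1.2, -15.2]
gripper_width: 0.252
finger_force: 30.0
```

>>> move_arm:
  series:
    - [[0, 0, -0.005, 0, 0, 0], [0, 0, -0.01, 0, 0, 0], [0, 0, -0.01, 0, 0, 0], [0, 0, -0.01, 0, 0, 0], [0, 0, -0.01, 0, 0, 0]]

```text
clock: 21.4
tool_pos: [0.5206, 0.0081, 0.1449]
orientation: [[0.505, 0.863, -0.0], [0.863, -0.505, 0.0], [-0.0, -0.0, -1.0]]
ft_force: [5.4, 0.8, -22.3]
gripper_width: 0.253
finger_force: 30.0
```

>>> move_arm:
  series:
    - [[0, 0, 0.01, 0, 0, 0], [0, 0, 0.02, 0, 0, 0], [0, 0, 0.03, 0, 0, 0], [0, 0, 0.04, 0, 0, 0], [0, 0, 0.045, 0, 0, 0]]

```text
clock: 22.02
tool_pos: [0.5206, 0.0081, 0.1432]
orientation: [[0.505, 0.863, -0.0], [0.863, -0.505, 0.0], [0.0, -0.0, -1.0]]
ft_force: [-2.7, 2.6, -4.5]
gripper_width: 0.252
finger_force: 30.0
```

>>> move_arm:
  series:
    - [[0, 0, 0.005, 0, 0, 0], [0, 0, 0.01, 0, 0, 0], [0, 0, 0.01, 0, 0, 0], [0, 0, 0.015, 0, 0, 0], [0, 0, 0.015, 0, 0, 0]]

```text
clock: 22.65
tool_pos: [0.5207, 0.0081, 0.143]
orientation: [[0.505, 0.863, 0.0], [0.863, -0.505, 0.0], [0.0, -0.0, -1.0]]
ft_force: [-6.9, 1.9, 8.2]
gripper_width: 0.253
finger_force: 30.0
```

```bash
python3 -c "
from h import *
go([.522,.0081,.143])"
```

```text
t 22.65 pos [0.5207 0.0081 0.143 ] q6 0.542 q1 0.013 F [-6.94  1.91  8.19] w 0.2529 30.00181496143341
d [ 0.011  0.02  -0.   ] w [-0.    -0.001 -0.   ]
```

>>> move_arm:
  series:
    - [[0, 0, -0.005, 0, 0, 0], [0, 0, -0.01, 0, 0, 0], [0, 0, -0.015, 0, 0, 0], [0, 0, -0.02, 0, 0, 0], [0, 0, -0.025, 0, 0, 0]]

```text
clock: 23.28
tool_pos: [0.5206, 0.0081, 0.1431]
orientation: [[0.505, 0.863, -0.0], [0.863, -0.505, 0.0], [-0.0, -0.0, -1.0]]
ft_force: [-2.1, 2.1, -6.3]
gripper_width: 0.248
finger_force: 30.0
```

```bash
cat > m.py <<'E'
from plant import r
import numpy as np
S=[]
for i in range(4): r.camera("top"); S.append(r.state())
print(round(S[-1]["clock"],2),"z %.5f"%np.mean([s["tool_pos"][2] for s in S]),"F",np.round(np.mean([s["ft_force"] for s in S],0),2))
E
python3 m.py
```

```text
23.48 z 0.14310 F [-1.89  2.53 -5.07]
```

>>> move_arm:
  series:
    - [[0, 0, -0.003, 0, 0, 0], [0, 0, -0.006, 0, 0, 0], [0, 0, -0.008, 0, 0, 0], [0, 0, -0.01, 0, 0, 0], [0, 0, -0.01, 0, 0, 0]]

```text
clock: 24.1
tool_pos: [0.5206, 0.0081, 0.144]
orientation: [[0.505, 0.863, -0.0], [0.863, -0.505, 0.0], [-0.0, -0.0, -1.0]]
ft_force: [-2.2, 2.2, -8.0]
gripper_width: 0.248
finger_force: 30.0
```

```bash
python3 m.py
```

```text
24.3 z 0.14398 F [-2.51  2.48 -7.6 ]
```

>>> move_arm:
  series:
    - [[0, 0, -0.002, 0, 0, 0], [0, 0, -0.004, 0, 0, 0], [0, 0, -0.005, 0, 0, 0], [0, 0, -0.005, 0, 0, 0], [0, 0, -0.005, 0, 0, 0]]

```text
clock: 24.92
tool_pos: [0.5206, 0.0081, 0.1443]
orientation: [[0.505, 0.863, -0.0], [0.863, -0.505, 0.0], [-0.0, -0.0, -1.0]]
ft_force: [-2.8, 2.4, -7.2]
gripper_width: 0.252
finger_force: 30.0
```

```bash
python3 m.py
```

```text
25.12 z 0.14429 F [-3.1   3.16 -7.28]
```

>>> move_arm:
  series:
    - [[0, 0, -0.002, 0, 0, 0], [0, 0, -0.004, 0, 0, 0], [0, 0, -0.005, 0, 0, 0], [0, 0, -0.005, 0, 0, 0], [0, 0, -0.005, 0, 0, 0]]

```text
clock: 25.75
tool_pos: [0.5206, 0.0081, 0.1445]
orientation: [[0.505, 0.863, -0.0], [0.863, -0.505, 0.0], [-0.0, -0.0, -1.0]]
ft_force: [-2.4, 3.3, -10.9]
gripper_width: 0.258
finger_force: 30.0
```

```bash
python3 m.py
```

```text
25.95 z 0.14448 F [ -2.61   3.22 -12.51]
```

>>> move_arm:
  series:
    - [[0, 0, -0.004, 0, 0, 0], [0, 0, -0.008, 0, 0, 0], [0, 0, -0.011, 0, 0, 0], [0, 0, -0.011, 0, 0, 0], [0, 0, -0.011, 0, 0, 0]]

```text
clock: 26.58
tool_pos: [0.5206, 0.0081, 0.1449]
orientation: [[0.505, 0.863, -0.0], [0.863, -0.505, -0.0], [-0.0, -0.0, -1.0]]
ft_force: [1.2, 3.4, -25.0]
gripper_width: 0.254
finger_force: 30.0
```

>>> move_arm:
  series:
    - [[0, 0, 0.01, 0, 0, 0], [0, 0, 0.02, 0, 0, 0], [0, 0, 0.03, 0, 0, 0], [0, 0, 0.04, 0, 0, 0], [0, 0, 0.045, 0, 0, 0]]

```text
clock: 27.2
tool_pos: [0.5207, 0.0081, 0.1437]
orientation: [[0.505, 0.863, 0.0], [0.863, -0.505, 0.0], [0.0, 0.0, -1.0]]
ft_force: [-5.9, 3.5, -4.3]
gripper_width: 0.255
finger_force: 30.0
```

>>> move_arm:
  series:
    - [[0, 0, 0.004, 0, 0, 0], [0, 0, 0.008, 0, 0, 0], [0, 0, 0.012, 0, 0, 0], [0, 0, 0.015, 0, 0, 0], [0, 0, 0.015, 0, 0, 0]]

```text
clock: 27.82
tool_pos: [0.5207, 0.0081, 0.1431]
orientation: [[0.505, 0.863, 0.0], [0.863, -0.505, 0.0], [0.0, 0.0, -1.0]]
ft_force: [-6.6, 2.9, -3.0]
gripper_width: 0.253
finger_force: 30.0
```

>>> move_arm:
  series:
    - [[0, 0, 0.005, 0, 0, 0], [0, 0, 0.01, 0, 0, 0], [0, 0, 0.015, 0, 0, 0], [0, 0, 0.02, 0, 0, 0], [0, 0, 0.02, 0, 0, 0]]

```text
clock: 28.45
tool_pos: [0.5207, 0.0081, 0.143]
orientation: [[0.505, 0.863, 0.0], [0.863, -0.505, 0.0], [0.0, 0.0, -1.0]]
ft_force: [-12.0, 3.3, 10.1]
gripper_width: 0.252
finger_force: 30.0
```

>>> move_arm:
  series:
    - [[0, 0, 0.005, 0, 0, 0], [0, 0, 0.008, 0, 0, 0], [0, 0, 0.01, 0, 0, 0], [0, 0, 0.01, 0, 0, 0], [0, 0, 0.01, 0, 0, 0]]

```text
clock: 29.08
tool_pos: [0.5207, 0.0081, 0.1429]
orientation: [[0.505, 0.863, 0.001], [0.863, -0.505, 0.0], [0.0, 0.0, -1.0]]
ft_force: [-13.6, 3.1, 15.8]
gripper_width: 0.25
finger_force: 30.0
```

Seated firmly, with the play at about 1.3 mm. Now I'll unload, release and retreat upward.

>>> move_arm:
  series:
    - [[0, 0, -0.01, 0, 0, 0], [0, 0, -0.018, 0, 0, 0], [0, 0, -0.024, 0, 0, 0], [0, 0, -0.024, 0, 0, 0], [0, 0, -0.024, 0, 0, 0]]

```text
clock: 29.7
tool_pos: [0.5207, 0.0081, 0.143]
orientation: [[0.505, 0.863, 0.0], [0.863, -0.505, 0.0], [0.0, 0.0, -1.0]]
ft_force: [-8.0, 3.4, 1.3]
gripper_width: 0.252
finger_force: 30.0
```

>>> move_arm:
  series:
    - [[0, 0, 0, 0, 0, 0], [0, 0, 0, 0, 0, 0], [0, 0, 0, 0, 0, 0], [0, 0, 0, 0, 0, 0], [0, 0, 0, 0, 0, 0]]
  hand: 85

```text
clock: 30.32
tool_pos: [0.5208, 0.008, 0.1414]
orientation: [[0.505, 0.863, 0.0], [0.863, -0.505, -0.0], [0.0, 0.0, -1.0]]
ft_force: [-0.1, -0.7, -0.2]
gripper_width: 0.775
finger_force: 0.0
```

>>> move_arm:
  series:
    - [[0, 0, -0.2, 0, 0, 0], [0, 0, -0.5, 0, 0, 0], [0, 0, -0.9, 0, 0, 0], [0, 0, -1.3, 0, 0, 0], [0, 0, -1.6, 0, 0, 0]]

```text
clock: 30.95
tool_pos: [0.5211, 0.0081, 0.2393]
orientation: [[0.505, 0.863, 0.002], [0.863, -0.505, -0.0], [0.001, 0.001, -1.0]]
ft_force: [0.7, 0.4, 0.3]
gripper_width: 0.85
finger_force: 0.0
```

>>> move_arm:
  series:
    - [[0, 0, 0, 0, 0, 0], [0, 0, 0, 0, 0, 0], [0, 0, 0, 0, 0, 0], [0, 0, 0, 0, 0, 0], [0, 0, 0, 0, 0, 0]]

```text
clock: 31.58
tool_pos: [0.5206, 0.0081, 0.237]
orientation: [[0.505, 0.863, -0.001], [0.863, -0.505, 0.0], [-0.0, -0.001, -1.0]]
ft_force: [-0.3, 0.2, 0.3]
gripper_width: 0.85
finger_force: 0.0
```

Run:
```python
from h import *
go([.52,.008,.24])
p=r.camera("scene")
for q in ["spindle","cap"]: print(q,[(np.round(d["point"],4).tolist(),round(d["conf"],2)) for d in r.mark_of(p,q)[:3]])
```

```text
t 31.57 pos [0.5206 0.0081 0.237 ] q6 0.542 q1 0.013 F [-0.33  0.24  0.35] w 0.8497 0.0
d [-0.006 -0.008 -0.051] w [-0.006  0.003  0.   ]
spindle [([0.5195, 0.0101, 0.1717], 0.43), ([0.1876, -0.3129, 0.1692], 0.42), ([0.5187, 0.0105, -0.0004], 0.23)]
cap [([0.1889, -0.3135, 0.1345], 0.65), ([0.5224, 0.005, 0.1258], 0.58), ([0.3836, 0.3629, -0.0019], 0.41)]
```

```bash
python3 -c "
from plant import r
print(r.hand_in())"
```

```text
the job is handed in; nothing more can be done
None
```

The job is handed in: end float came down from about 6.2 mm to about 1.3 mm (by feel) with a 110° clockwise turn of the cap, was proved by pulling up and pressing down, and the spindle was released resting on its seat.

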